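Square a bread-crisp tin into the labelling jig and hold it

ROBOT

A 7-joint arm with a two-finger parallel gripper is mounted at the origin on the work surface. World frame = base frame: x ahead of the robot, y to its left, z up, the work surface at z = 0. Lengths are in m, angles in rad, forces in N, time in s.
With the tool pointing down it reaches from about 0.425 to 0.925 m from the base axis. Payload 6.8 kg.
Tool frame: the origin (TCP) lies between the finger pads; the fingertips stand r.tcp_to_tips ahead of it and the grasp point (between the pads) lies 3 mm ahead of it (r.tcp_to_tips is the distance from the TCP to the fingertips, in m); z points along the fingers, y is the line along which they close (so a half turn about z gives the same grasp; the last joint's range is limited). The gripper opens to 85 mm and grips with 20 to 120 N. Pads are 22 mm wide; open, the fingers measure 114 mm over their backs; the gripper's body (76 mm by 85 mm) begins 54 mm behind the grasp point. The pads swing forward as they close: fully open they stand 13 mm farther back than shut.
Start: joints at [1.153, 0.477, 0.022, 1.555, -0.011, 1.109, -0.083], TCP at [0.206, -0.643, 0.218] pointing down, gripper open.
Joint ranges: [-2.96, 2.96], [-0.34, 2.1], [-1.41, 1.46], [0.24, 2.44], [-1.37, 4.51], [0.17, 1.92], [-2.96, 2.96]. Speed limits (rad/s): [2.39, 2.39, 3.14, 3.14, 3.14, 3.14, 3.14].

INTERFACE

Orientations are given as a rotation vector (axis times angle).
In Python, from bench import r gives the robot as it stands. The module is installed in compiled form; this text tells all that it offers.
- The arm moves only by the tool step_arm, never from a script. Its argument "moves" is a list of rows, each an object of numbers: "rx", "ry", "rz": the turn, a rotation vector about the tool's x, y, z in degrees; "dx", "dy", "dz": the shift along the tool's x, y, z in mm; "gripper": the opening, from -1 (shut) to 1 (fully open). In form: [{"rx": .., "ry": .., "rz": .., "dx": .., "dy": .., "dz": .., "gripper": ..}, ...]. A call has 1 to 20 rows; each row shifts and turns the commanded pose from where the row before left it, along the tool's axes as they then stand; what a row does not reach is not made up. A row lasts 1/8 s, in which the tool goes at most 62.5 mm and 10.7 degrees, less where a joint would pass 70% of its speed; a pose out of reach is approached as far as the arm can. A call is refused whole if a number of a shift passes 62.5 or a number of a turn 10.7, either way. A call with a gripper value outside its range is refused whole. The fingers move at their own pace and stop on an object; "grip_force" is the grip in N (left out, the last holds). Time passes only in rows, so rows that do not move let the fingers close. It gives the time, the measured TCP pose, the force, the opening and the grip force at its end, in the units of the state.
- r.get_obs(): the state, without advancing time (a new reading comes with each control period).
- r.grab_frame(name): name is "scene" or "top" or "wrist"; returns the picture (384x512x3 uint8, blue, green, red); there is no depth.
- r.camera_info(name): a dict with "mtx" (3x3 intrinsics, pixels), "rvec" (rotation vector, rad) and "tvec" (3), from world to camera coordinates, as OpenCV has them. Camera axes: x right, y down, z forward; pixel columns grow to the right and rows downward; lengths in m; the calibration is good to about 2 mm. A picture is of the moment at which its call begins: read the wrist's pose just before it. camera_info takes no time and is no camera call; for the wrist camera it gives the pose at the moment of the call.
- r.hand_in(): hands the job in; it is judged then, once.
The state is a dict: "clock": time; "joints": joint angles; "qvel": joint speeds; "tau": joint torques, N m; "tcp_pos": TCP position; "orientation": TCP orientation; "contact_force": force on the tool from outside, world axes, zero at the start; "moment": the same for the moment, N m; "grip_width": finger opening in m; "gripper_force": force on a finger pad.
Only numpy, scipy, OpenCV 4.12 (cv2) and the standard library are available. Lean on these libraries where they do the work, as an engineer would, in place of code of your own. Each camera call takes 0.05 s, during which the arm holds its last target. There are 200 camera calls.

TASK

Pick up the green tin, set it standing on the wooden base of the labelling jig with its long side along the low back fence, and press it firmly into the corner so that it bears on the back fence and the end fence at once, flat against both. Finish while still holding it pressed there: do not let go, because I am about to stick a label on its free end. Leave the cream tin, the jar and the proofing basket where they are.

Things in the scene. Friction and masses are not known exactly. Their poses are not given: they have to be found in the camera images.
- green_tin_center (a point): Centre (half-way up) of the closed, upright, dark green tin: a rigid box 100 mm long (its own x), 60 mm wide (its own y), 80 mm tall (z up), 0.25 to 0.5 kg, loose on the counter at the start, so this point starts 40 mm above the counter. The same tin either way round. To be grasped across its 60 mm width.
- cream_tin_center (a point): Centre of the cream tin, same shape and size as the green one, standing loose on the counter. The two tins swap places from one start to the next. Not to be disturbed.
- jig: Labelling jig, fixed to the counter where it stands: waxed wooden base board 150 mm (its x) by 190 mm (its y) by 8 mm thick. Origin at the centre of its underside. Two upright fences stand along its +x side (back, far from the robot) and +y side (end, robot's left); the -x and -y sides are open.
- corner (a point): The inner corner of the jig, at the top of the base board (8 mm above the counter), where the inner faces of the two fences meet; axes as the jig's. The back fence's inner face is the plane x = 0 of this frame and the end fence's the plane y = 0; free base board extends 130 mm to -x and 165 mm to -y. A tin pressed home has its long side along y and its centre at x = -30 mm, y = -50 mm, z = +40 mm in this frame.
- back_fence: Low aluminium back fence, 182 mm long (y), 14 mm thick (x), rising 16 mm above the base board; a finger on that side of the tin must stay above it. Origin at the centre of its underside. Rigid, fixed to the jig. Board and fences are smooth (friction about 0.2 with the tin); pressing hard down on the board takes away from the push on the fences.
- end_fence: Aluminium end fence, 110 mm long (x), 14 mm thick (y), rising 42 mm above the base board. Origin at the centre of its underside. Rigid, fixed to the jig.
- jar: Bystander: amber glass jar with steel lid, 76 mm across, 110 mm tall, loose. Origin at the centre of its underside.
- banneton: Bystander: round cane proofing basket, 170 mm across the rim, 70 mm tall, loose. Origin at the centre of its underside.
Not all that is in view belongs to the job. What is shaped like the part that bears green_tin_center but blue is not meant. What is shaped like the jig but blue is not meant.

How it is judged:
On the way:
1. the green tin is lifted clear of the counter in the gripper (height (world z) of green_tin_center above 0.053 m and contact force between the fingers and green_tin above 1 N), for 0.1 s.
At the end, for the whole second after the job is handed in: Last second: fingers still hold the green tin; it presses both fences with over 2 N each; upright on the base and parallel to the back fence within 0.05 rad; centre within 4 mm of home in x, y, z; still; cream tin, jar and basket within 15 mm of their starts (contact force between green_tin and back_fence above 2 N and contact force between green_tin and end_fence above 2 N and contact force between the fingers and green_tin above 2 N and angle between the x axis of green_tin_center and the y axis of corner, either way round below 0.05 rad and angle between green_tin_center's own z axis and vertical below 0.05 rad and x of green_tin_center in the frame of corner between -0.034 and -0.026 m and y of green_tin_center in the frame of corner between -0.054 and -0.046 m and z of green_tin_center in the frame of corner between 0.036 and 0.044 m and linear speed of green_tin below 0.02 m/s and distance of each of cream_tin_center, jar, banneton from where it was at the start of the episode below 0.015 m); the arm keeps its last pose, push and grip.
It fails at once if the cream tin, the jar or the proofing basket is knocked or moved (distance of any of cream_tin_center, jar, banneton from where it was at the start of the episode above 0.02 m).
It also fails if it takes over 45 s, if anything falls off the work surface, if the arm or the gripper's body presses on something with over 40 N, if the wrist force passes 120 N, or if a joint passes its speed limit or range.

## Working session

There is one attempt and no reset: what is moved stays moved. The work goes in short steps, Python scripts to look and compute and a tool call to move; the robot and the scene stay as the last step left them, time stands still between calls to the robot, and variables do not carry over. Pictures are saved under pics/ and viewed, at most 10 in all, crops included, and the job is handed in when it is done.

Besides the shell and the picture viewer there is one more tool, called after ">>>" by a JSON object that holds its "op" and its "data". step_arm: Moves the arm, as the interface text tells. Its arguments: {"type":"object","properties":{"moves":{"type":"array","items":{"type":"object","properties":{"rx":{"type":"number"},"ry":{"type":"number"},"rz":{"type":"number"},"dx":{"type":"number"},"dy":{"type":"number"},"dz":{"type":"number"},"gripper":{"type":"number"}}}},"grip_force":{"type":"number"}},"required":["moves"]}

```bash
mkdir -p pics; python3 - <<'E'
from bench import r
import cv2,numpy as np
o=r.get_obs();print({k:np.round(v,3) for k,v in o.items()},r.tcp_to_tips)
for n in("scene","top"):
    f=r.grab_frame(n);cv2.imwrite(f"pics/{n}0.png",f)
    c=r.camera_info(n);R=cv2.Rodrigues(np.array(c["rvec"]))[0];print(n,c["mtx"],-R.T@np.array(c["tvec"]).ravel(),R[2])
E
```

```text
{'clock': np.float64(0.0), 'joints': array([ 1.153,  0.478,  0.022,  1.556, -0.012,  1.109, -0.083]), 'qvel': array([-0.001, -0.001,  0.002,  0.001,  0.001, -0.001,  0.   ]), 'tau': array([ 0.0000e+00, -5.9645e+01,  1.6080e+00, -2.8120e+01,  1.2000e-02,
        9.0000e-03,  0.0000e+00]), 'tcp_pos': array([ 0.206, -0.642,  0.217]), 'orientation': array([-3.102e+00, -4.840e-01,  1.000e-03]), 'contact_force': array([-0.435, -0.017, -0.247]), 'moment': array([-0.01 , -0.025,  0.026]), 'gripper_force': np.float64(0.0), 'grip_width': np.float64(0.085)} 0.022
scene [[413.94055741   0.         253.43320608]
 [  0.         413.94055741 189.77415017]
 [  0.           0.           1.        ]] [1.03073856 0.7657824  0.81393462] [-0.41056858 -0.68875071 -0.59754155]
top [[448.60730165   0.         247.04814699]
 [  0.         448.60730165 187.99817479]
 [  0.           0.           1.        ]] [ 0.3489973  -0.10696736  1.42884252] [ 0.10527367 -0.01172141 -0.99437421]
```

View pics/top0.png

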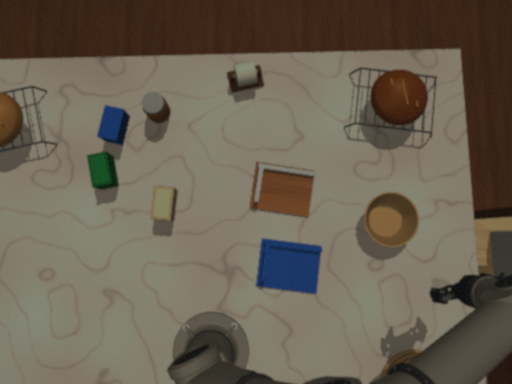

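View pics/scene0.png

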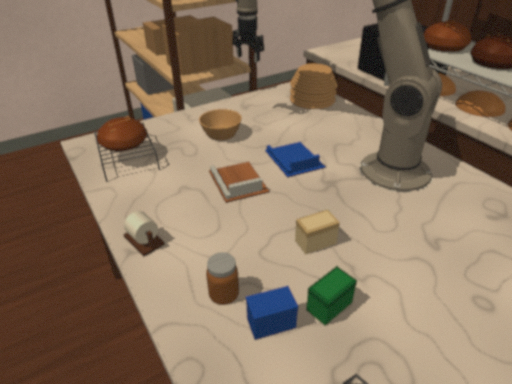

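The top view shows the green tin at (102,170), the blue decoy at (113,125), cream at (164,203), the jar at (155,107), the wooden jig at (284,190), the blue jig at (290,266) and the basket at (390,220). The scene view agrees: green tin (331,294), jig (240,180). I'll take a coarse location first, then refine with the wrist camera.

```bash
cat > h.py <<'E'
import cv2,numpy as np
from scipy.spatial.transform import Rotation as Ro
def cam(c):
    R=cv2.Rodrigues(np.array(c["rvec"],float))[0];return np.array(c["mtx"]),R,-R.T@np.array(c["tvec"],float).ravel()
def ray(c,px):
    K,R,C=cam(c);d=R.T@np.linalg.inv(K)@np.array([px[0],px[1],1.]);return C,d/np.linalg.norm(d)
def plane(c,px,z):
    C,d=ray(c,px);return C+d*(z-C[2])/d[2]
def tri(c1,p1,c2,p2):
    A=np.zeros((3,3));b=np.zeros(3);L=[ray(c1,p1),ray(c2,p2)]
    for C,d in L:
        M=np.eye(3)-np.outer(d,d);A+=M;b+=M@C
    X=np.linalg.solve(A,b);return X,[np.linalg.norm((np.eye(3)-np.outer(d,d))@(X-C)) for C,d in L]
def green(f):
    h=cv2.cvtColor(f,cv2.COLOR_BGR2HSV);m=cv2.inRange(h,(50,110,25),(85,255,255))
    n,l,s,_=cv2.connectedComponentsWithStats(m);i=1+np.argmax(s[1:,4]);return (l==i).astype(np.uint8),s[i]
def goto(o,p,yaw):
    """tool-axis shift (mm) and turn (deg) to have tool down, y axis at world angle yaw"""
    R=Ro.from_rotvec(o["orientation"]);y=np.array([np.cos(yaw),np.sin(yaw),0]);z=np.array([0,0,-1.])
    best=min((Ro.from_matrix(np.c_[np.cross(s*y,z),s*y,z]) for s in(1,-1)),key=lambda T:(R.inv()*T).magnitude())
    return R.inv().apply(np.array(p)-o["tcp_pos"])*1e3,np.degrees((R.inv()*best).as_rotvec())
E
python3 - <<'E'
from h import *; from bench import r
o=r.get_obs();c=r.camera_info("wrist");K,R,C=cam(c);T=Ro.from_rotvec(o["orientation"])
print("cam in tool",T.inv().apply(C-o["tcp_pos"]),"fwd in tool",T.inv().apply(R[2]),"right in tool",T.inv().apply(R[0]),K[0,0],T.as_matrix().round(2))
im={n:cv2.imread(f"pics/{n}0.png") for n in("top","scene")}
t=r.camera_info("top");s=r.camera_info("scene")
for n in im:
    m,st=green(im[n]);print(n,st,cv2.minAreaRect(cv2.findNonZero(m)))
for nm,p,z in [("green",(101,168),.08),("cream",(163,201),.08),("blue",(113,123),.08),("jar",(152,101),.11),("jig",(284,190),.008),("ban",(390,220),.035),("corner?",(262,166),.03),("c2",(313,172),.02)]:
    print(nm,plane(t,p,z).round(3))
E
```

```text
cam in tool [ 7.19441055e-02 -1.48821866e-04 -1.56427952e-01] fwd in tool [-0.28228    -0.00133972  0.95933113] right in tool [-4.46191436e-04  9.99999100e-01  1.26522572e-03] 278.6875242611981 [[ 0.95  0.3  -0.  ]
 [ 0.3  -0.95  0.  ]
 [-0.   -0.   -1.  ]]
top [ 88 153  29  36 774] ((102.2837905883789, 170.20269775390625), (34.35939025878906, 23.509056091308594), 80.53767395019531)
scene [ 307  268   48   56 1687] ((330.5380554199219, 294.4670104980469), (37.07914733886719, 54.40961456298828), 49.08561706542969)
green [0.564 0.318 0.08 ]
cream [0.459 0.131 0.08 ]
blue [0.703 0.282 0.08 ]
jar [0.76  0.157 0.11 ]
jig [ 0.49  -0.241  0.008]
ban [ 0.385 -0.565  0.035]
corner? [ 0.566 -0.172  0.03 ]
c2 [ 0.544 -0.334  0.02 ]
```

>>> {"op": "step_arm", "data": {"moves": [{"dx": 38,"dy": -25,"dz": -7,"gripper": 1},{"dx": 38,"dy": -25,"dz": -7},{"dx": 38,"dy": -25,"dz": -7},{"dx": 38,"dy": -25,"dz": -7},{"dx": 38,"dy": -25,"dz": -7},{"dx": 38,"dy": -25,"dz": -7},{"dx": 38,"dy": -25,"dz": -7},{"dx": 38,"dy": -25,"dz": -7},{"dx": 38,"dy": -25,"dz": -7},{"dx": 38,"dy": -25,"dz": -7},{"dx": 38,"dy": -25,"dz": -7},{"dx": 38,"dy": -25,"dz": -7},{}]}}

```text
invalid input at $.moves[0]: expected keys rx, ry, rz, dx, dy, dz, gripper
```

```bash
cat > snap.py <<'E'
import sys,pickle
from h import *; from bench import r
n=sys.argv[1];o=r.get_obs();c=r.camera_info("wrist");f=r.grab_frame("wrist")
cv2.imwrite(f"pics/{n}.png",f);pickle.dump((o,c),open(n+".pkl","wb"))
print(o["clock"],o["tcp_pos"].round(4),Ro.from_rotvec(o["orientation"]).as_matrix().round(3).tolist(),o["joints"].round(2),np.round(o["contact_force"],1),o["grip_width"],o["gripper_force"])
E
python3 snap.py w1
```

```text
0.1 [ 0.2056 -0.6424  0.2173] [[0.952, 0.305, -0.001], [0.305, -0.952, 0.001], [-0.0, -0.002, -1.0]] [ 1.15  0.48  0.02  1.56 -0.01  1.11 -0.08] [ 0.  -0.5 -0.5] 0.08536313799998474 0.0
```

View pics/w1.png

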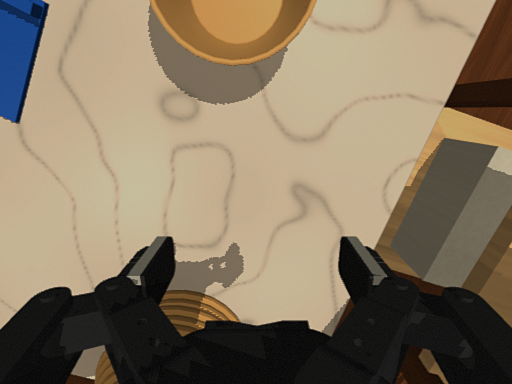

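The call was refused because all keys are required. The picture (still at the start) shows the basket at (235,20) and the fingers in the lower half, so usable targets lie in the upper half, beneath the camera.

>>> {"op": "step_arm", "data": {"moves": [{"rx": 0,"ry": 0,"rz": 0,"dx": 32,"dy": -30,"dz": -8,"gripper": 1},{"rx": 0,"ry": 0,"rz": 0,"dx": 32,"dy": -30,"dz": -8,"gripper": 1},{"rx": 0,"ry": 0,"rz": 0,"dx": 32,"dy": -30,"dz": -8,"gripper": 1},{"rx": 0,"ry": 0,"rz": 0,"dx": 32,"dy": -30,"dz": -8,"gripper": 1},{"rx": 0,"ry": 0,"rz": 0,"dx": 32,"dy": -30,"dz": -8,"gripper": 1},{"rx": 0,"ry": 0,"rz": 0,"dx": 32,"dy": -30,"dz": -8,"gripper": 1},{"rx": 0,"ry": 0,"rz": 0,"dx": 32,"dy": -30,"dz": -8,"gripper": 1},{"rx": 0,"ry": 0,"rz": 0,"dx": 32,"dy": -30,"dz": -8,"gripper": 1},{"rx": 0,"ry": 0,"rz": 0,"dx": 32,"dy": -30,"dz": -8,"gripper": 1},{"rx": 0,"ry": 0,"rz": 0,"dx": 32,"dy": -30,"dz": -8,"gripper": 1},{"rx": 0,"ry": 0,"rz": 0,"dx": 0,"dy": 0,"dz": 0,"gripper": 1},{"rx": 0,"ry": 0,"rz": 0,"dx": 0,"dy": 0,"dz": 0,"gripper": 1}]}}

```text
clock: 1.65
tcp_pos: [0.4186, -0.26, 0.298]
orientation: [3.104, 0.484, -0.001]
contact_force: [0.1, -0.5, 0.2]
grip_width: 0.0854
gripper_force: 0.0
```

```bash
python3 snap.py w2
```

```text
1.65 [ 0.4186 -0.26    0.298 ] [[0.952, 0.305, -0.001], [0.305, -0.952, -0.0], [-0.001, -0.0, -1.0]] [ 0.63  0.11 -0.22  1.87  0.03  1.17 -0.86] [ 0.1 -0.5  0.2] 0.08543417783864715 0.0
```

View pics/w2.png

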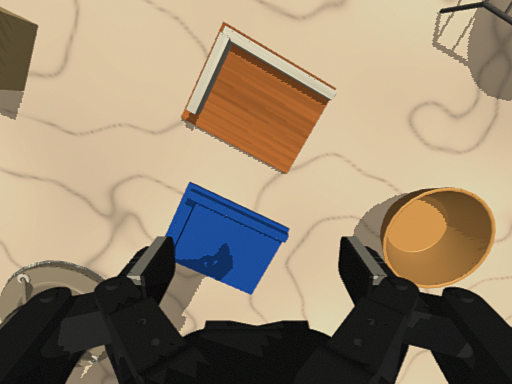

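The wrist view shows the wooden jig with its inner corner at about (232,45), far end of the back fence at about (333,97) and open board corner at (287,173). The blue jig is at (230,235) and the basket at (440,235). I'll take a second view 80 mm along for height.

>>> {"op": "step_arm", "data": {"moves": [{"rx": 0,"ry": 0,"rz": 0,"dx": 12,"dy": -38,"dz": 0,"gripper": 1},{"rx": 0,"ry": 0,"rz": 0,"dx": 12,"dy": -38,"dz": 0,"gripper": 1},{"rx": 0,"ry": 0,"rz": 0,"dx": 0,"dy": 0,"dz": 0,"gripper": 1},{"rx": 0,"ry": 0,"rz": 0,"dx": 0,"dy": 0,"dz": 0,"gripper": 1}]}}

```text
clock: 2.2
tcp_pos: [0.4183, -0.1814, 0.298]
orientation: [3.104, 0.481, -0.001]
contact_force: [0.5, 0.0, 0.2]
grip_width: 0.0855
gripper_force: 0.0
```

```bash
python3 snap.py w3; cat > jig.py <<'E'
from h import *;import pickle
Q=[];cs=[]
for n in("w2","w3"):
    f=cv2.imread(f"pics/{n}.png");o,c=pickle.load(open(n+".pkl","rb"));h=cv2.cvtColor(f,cv2.COLOR_BGR2HSV)
    m=cv2.inRange(h,(5,140,60),(14,255,255));m=cv2.morphologyEx(m,cv2.MORPH_OPEN,np.ones((9,9)))
    nn,l,s,ce=cv2.connectedComponentsWithStats(m);e=plane(c,(256,150),.008)
    i=1+np.argmax(s[1:,4]*(ce[1:,1]<200));m=(l==i).astype(np.uint8);k=cv2.findContours(m,0,1)[0][0]
    a=cv2.approxPolyDP(cv2.convexHull(k),6,True)[:,0].astype(float)
    print(n,s[i],a.tolist())
    # refine: line fits to contour points near each edge
    k=k[:,0].astype(float);L=[]
    for j in range(len(a)):
        p,q=a[j],a[(j+1)%len(a)];u=(q-p)/np.linalg.norm(q-p);t=(k-p)@u;d=(k-p)@[-u[1],u[0]]
        sel=(abs(d)<4)&(t>10)&(t<np.linalg.norm(q-p)-10);v=cv2.fitLine(k[sel].astype(np.float32),cv2.DIST_HUBER,0,.01,.01).ravel();L.append(v)
    P=[]
    for j in range(len(a)):
        v,w=L[j-1],L[j];x=np.linalg.solve(np.c_[v[:2],-w[:2]],w[2:]-v[2:]);P.append(v[2:]+x[0]*v[:2])
    P=np.array(P);W=np.array([plane(c,p,.008) for p in P]);print(P.round(1).tolist());print(W.round(4).tolist(),np.linalg.norm(W-np.roll(W,-1,0),axis=1).round(4))
    Q.append(P);cs.append(c)
for p,q in zip(*Q): X,e=tri(cs[0],p,cs[1],q);print("tri",X.round(4),np.round(e,4))
E
python3 jig.py
```

```text
2.2 [ 0.4183 -0.1814  0.298 ] [[0.953, 0.303, -0.0], [0.303, -0.953, -0.0], [-0.0, 0.0, -1.0]] [ 0.55  0.05 -0.29  1.93  0.02  1.16 -1.01] [0.5 0.  0.2] 0.08547183188427092 0.0
w2 [ 192   48  134  122 9347] [[231.0, 48.0], [325.0, 98.0], [288.0, 169.0], [192.0, 123.0]]
[[232.39999389648438, 44.599998474121094], [328.1000061035156, 100.0], [286.0, 172.60000610351562], [195.1999969482422, 124.5999984741211]]
[[0.5594, -0.178, 0.008], [0.5304, -0.3384, 0.008], [0.4039, -0.3151, 0.008], [0.4333, -0.1544, 0.008]] [0.163  0.1286 0.1633 0.1283]
w3 [ 243   66  129  118 8803] [[283.0, 66.0], [371.0, 113.0], [333.0, 183.0], [243.0, 140.0]]
[[284.20001220703125, 62.79999923706055], [374.79998779296875, 115.9000015258789], [330.79998779296875, 186.39999389648438], [244.10000610351562, 140.39999389648438]]
[[0.5591, -0.1792, 0.008], [0.5302, -0.3378, 0.008], [0.4039, -0.3153, 0.008], [0.4329, -0.1557, 0.008]] [0.1613 0.1283 0.1622 0.1284]
tri [ 0.5582 -0.1789  0.0143] [0.0001 0.0001]
tri [ 0.5306 -0.3392  0.0047] [0.0001 0.0001]
tri [ 0.4041 -0.3149  0.0091] [0. 0.]
tri [ 0.434  -0.1558  0.0155] [0.0002 0.0002]
```

The free board measures 163 x 128 mm (true 165 x 130) and sits about 1 cm high, so the corner is near (0.560,-0.178) with jig yaw about -0.181. Now to the tin.

>>> {"op": "step_arm", "data": {"moves": [{"rx": 0,"ry": 0,"rz": 0,"dx": 22,"dy": -43,"dz": 0,"gripper": 1},{"rx": 0,"ry": 0,"rz": 0,"dx": 22,"dy": -43,"dz": 0,"gripper": 1},{"rx": 0,"ry": 0,"rz": 0,"dx": 22,"dy": -43,"dz": 0,"gripper": 1},{"rx": 0,"ry": 0,"rz": 0,"dx": 22,"dy": -43,"dz": 0,"gripper": 1},{"rx": 0,"ry": 0,"rz": 0,"dx": 22,"dy": -43,"dz": 0,"gripper": 1},{"rx": 0,"ry": 0,"rz": 0,"dx": 22,"dy": -43,"dz": 0,"gripper": 1},{"rx": 0,"ry": 0,"rz": 0,"dx": 22,"dy": -43,"dz": 0,"gripper": 1},{"rx": 0,"ry": 0,"rz": 0,"dx": 22,"dy": -43,"dz": 0,"gripper": 1},{"rx": 0,"ry": 0,"rz": 0,"dx": 22,"dy": -43,"dz": 0,"gripper": 1},{"rx": 0,"ry": 0,"rz": 0,"dx": 22,"dy": -43,"dz": 0,"gripper": 1},{"rx": 0,"ry": 0,"rz": 0,"dx": 0,"dy": 0,"dz": 0,"gripper": 1},{"rx": 0,"ry": 0,"rz": 0,"dx": 0,"dy": 0,"dz": 0,"gripper": 1}]}}

```text
clock: 3.75
tcp_pos: [0.4981, 0.2951, 0.2975]
orientation: [3.103, 0.481, -0.002]
contact_force: [-0.4, -0.7, -0.2]
grip_width: 0.0854
gripper_force: 0.0
```

```bash
python3 snap.py w4
```

```text
3.75 [0.4981 0.2951 0.2975] [[0.953, 0.303, -0.001], [0.303, -0.953, -0.001], [-0.001, 0.001, -1.0]] [-0.12  0.33 -0.67  1.66  0.21  1.23 -2.09] [-0.4 -0.7 -0.2] 0.08535852310609444 0.0
```

View pics/w4.png

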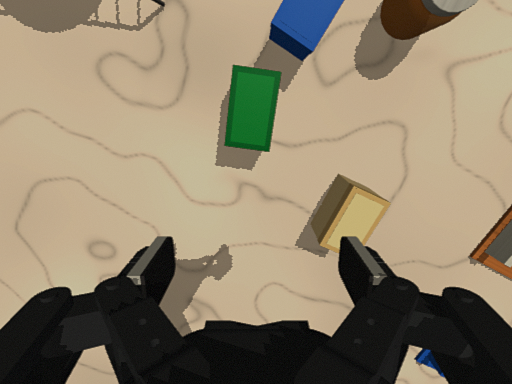

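The green tin is centred at (253,108), seen nearly straight down. Cream is at (357,220) and the blue decoy at (305,25). I'll shift 60 mm for the height check.

>>> {"op": "step_arm", "data": {"moves": [{"rx": 0,"ry": 0,"rz": 0,"dx": 0,"dy": -30,"dz": 0,"gripper": 1},{"rx": 0,"ry": 0,"rz": 0,"dx": 0,"dy": -30,"dz": 0,"gripper": 1},{"rx": 0,"ry": 0,"rz": 0,"dx": 0,"dy": 0,"dz": 0,"gripper": 1},{"rx": 0,"ry": 0,"rz": 0,"dx": 0,"dy": 0,"dz": 0,"gripper": 1}]}}

```text
clock: 4.3
tcp_pos: [0.48, 0.3518, 0.2981]
orientation: [3.103, 0.481, 0.001]
contact_force: [0.4, -0.5, -1.6]
grip_width: 0.0856
gripper_force: 0.0
```

```bash
python3 snap.py w5; cat > tin.py <<'E'
from h import *;import pickle
Q=[];cs=[]
for n in("w4","w5"):
    f=cv2.imread(f"pics/{n}.png");o,c=pickle.load(open(n+".pkl","rb"))
    m,s=green(f);h=cv2.cvtColor(f,cv2.COLOR_BGR2HSV)
    # lit inner lid panel vs rim: brightness histogram
    v=h[...,2][m>0];lid=((m>0)&(h[...,2]>np.percentile(v,60)*.93)).astype(np.uint8)
    for nm,k in(("all",m),("lid",lid)):
        k=cv2.morphologyEx(k,cv2.MORPH_OPEN,np.ones((5,5)))
        R=cv2.minAreaRect(cv2.findNonZero(k));b=cv2.boxPoints(R);W=np.array([plane(c,p,.08) for p in b])
        e=W-np.roll(W,-1,0);l=np.linalg.norm(e,axis=1);j=np.argmax(l);a=np.degrees(np.arctan2(e[j,1],e[j,0]))%180
        print(n,nm,np.round(R[0],1),W.mean(0).round(4),l.round(4)[:2],"long axis deg",a.round(1))
    Q.append(R[0]);cs.append(c)
X,e=tri(cs[0],Q[0],cs[1],Q[1]);print("lid centre",X.round(4),np.round(e,4))
E
python3 tin.py
```

```text
4.3 [0.48   0.3518 0.2981] [[0.953, 0.302, 0.001], [0.302, -0.953, -0.001], [0.0, 0.001, -1.0]] [-0.21  0.36 -0.68  1.62  0.24  1.25 -2.2 ] [ 0.4 -0.5 -1.6] 0.08563048102786013 0.0
w4 all [251.4 108. ] [0.5618 0.3226 0.08  ] [0.1003 0.0595] long axis deg 10.5
w4 lid [251.2 108.4] [0.5618 0.3228 0.08  ] [0.0859 0.0458] long axis deg 9.9
w5 all [296.9 108.1] [0.5617 0.3232 0.08  ] [0.1002 0.0633] long axis deg 12.6
w5 lid [298.4 108.7] [0.562  0.3213 0.08  ] [0.0862 0.046 ] long axis deg 11.9
lid centre [0.5632 0.3229 0.0889] [0.0001 0.0001]
```

Tin centre is (0.562,0.322), size 100 x 60, height consistent with 80 mm, long axis about 11°. I'll align above it.

>>> {"op": "step_arm", "data": {"moves": [{"rx": 0,"ry": 0,"rz": 6.6,"dx": 0,"dy": 0,"dz": 0,"gripper": 1},{"rx": 0,"ry": 0,"rz": 0,"dx": 25,"dy": 15,"dz": 10,"gripper": 1},{"rx": 0,"ry": 0,"rz": 0,"dx": 25,"dy": 15,"dz": 20,"gripper": 1},{"rx": 0,"ry": 0,"rz": 0,"dx": 25,"dy": 15,"dz": 30,"gripper": 1},{"rx": 0,"ry": 0,"rz": 0,"dx": 0,"dy": 0,"dz": 40,"gripper": 1},{"rx": 0,"ry": 0,"rz": 0,"dx": 0,"dy": 0,"dz": 40,"gripper": 1},{"rx": 0,"ry": 0,"rz": 0,"dx": 0,"dy": 0,"dz": 35,"gripper": 1},{"rx": 0,"ry": 0,"rz": 0,"dx": 0,"dy": 0,"dz": 0,"gripper": 1},{"rx": 0,"ry": 0,"rz": 0,"dx": 0,"dy": 0,"dz": 0,"gripper": 1}]}}

```text
clock: 5.48
tcp_pos: [0.5627, 0.3237, 0.1243]
orientation: [-3.126, -0.304, -0.002]
contact_force: [-0.7, -0.0, 0.2]
grip_width: 0.0854
gripper_force: 0.0
```

```bash
python3 snap.py w6; python3 -c "
from h import *; from bench import r
print(goto(r.get_obs(),(.562,.3223,.048),np.radians(-79)),r.tcp_to_tips)"
```

```text
5.475 [0.5627 0.3237 0.1243] [[0.981, 0.192, 0.001], [0.192, -0.981, 0.001], [0.001, -0.0, -1.0]] [-0.22  0.59 -0.57  1.67  0.37  0.98 -2.29] [-0.7 -0.   0.2] 0.08536806361210648 0.0
(array([-1.36068361,  1.83482904, 76.91049193]), array([-0.04627348, -0.15013497,  0.10647575])) 0.022
```

View pics/w6.png

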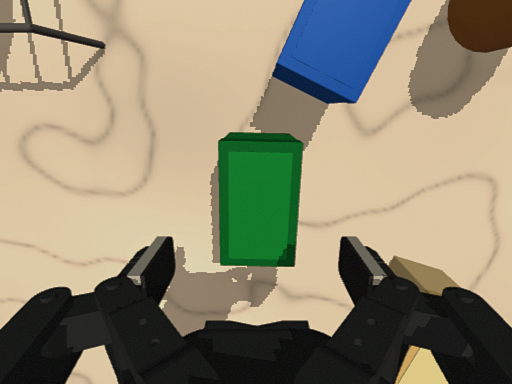

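The tin sits at columns 219-301, centred between the fingers. Descending and gripping.

>>> {"op": "step_arm", "data": {"moves": [{"rx": 0,"ry": 0,"rz": 0,"dx": -1,"dy": 1,"dz": 25,"gripper": 1},{"rx": 0,"ry": 0,"rz": 0,"dx": 0,"dy": 0,"dz": 25,"gripper": 1},{"rx": 0,"ry": 0,"rz": 0,"dx": 0,"dy": 0,"dz": 20,"gripper": 1},{"rx": 0,"ry": 0,"rz": 0,"dx": 0,"dy": 0,"dz": 7,"gripper": 1},{"rx": 0,"ry": 0,"rz": 0,"dx": 0,"dy": 0,"dz": 0,"gripper": 1},{"rx": 0,"ry": 0,"rz": 0,"dx": 0,"dy": 0,"dz": 0,"gripper": -1},{"rx": 0,"ry": 0,"rz": 0,"dx": 0,"dy": 0,"dz": 0,"gripper": -1},{"rx": 0,"ry": 0,"rz": 0,"dx": 0,"dy": 0,"dz": 0,"gripper": -1},{"rx": 0,"ry": 0,"rz": 0,"dx": 0,"dy": 0,"dz": 0,"gripper": -1},{"rx": 0,"ry": 0,"rz": 0,"dx": 0,"dy": 0,"dz": 0,"gripper": -1},{"rx": 0,"ry": 0,"rz": 0,"dx": 0,"dy": 0,"dz": 0,"gripper": -1}], "grip_force": 70}}

```text
clock: 6.9
tcp_pos: [0.5614, 0.323, 0.0477]
orientation: [-3.127, -0.304, -0.003]
contact_force: [0.2, -2.2, 6.0]
grip_width: 0.0586
gripper_force: 75.1
```

>>> {"op": "step_arm", "data": {"moves": [{"rx": 0,"ry": 0,"rz": 0,"dx": 0,"dy": 0,"dz": -20,"gripper": -1},{"rx": 0,"ry": 0,"rz": 0,"dx": 0,"dy": 0,"dz": -40,"gripper": -1},{"rx": 0,"ry": 0,"rz": 0,"dx": 0,"dy": 0,"dz": -45,"gripper": -1},{"rx": 0,"ry": 0,"rz": 0,"dx": 0,"dy": 0,"dz": -45,"gripper": -1},{"rx": 0,"ry": 0,"rz": -5,"dx": 0,"dy": 0,"dz": 0,"gripper": -1},{"rx": 0,"ry": 0,"rz": -9,"dx": 0,"dy": 0,"dz": 0,"gripper": -1},{"rx": 0,"ry": 0,"rz": -9,"dx": 0,"dy": 0,"dz": 0,"gripper": -1},{"rx": 0,"ry": 0,"rz": -9,"dx": 0,"dy": 0,"dz": 0,"gripper": -1},{"rx": 0,"ry": 0,"rz": -9,"dx": 0,"dy": 0,"dz": 0,"gripper": -1},{"rx": 0,"ry": 0,"rz": -9,"dx": 0,"dy": 0,"dz": 0,"gripper": -1},{"rx": 0,"ry": 0,"rz": -9,"dx": 0,"dy": 0,"dz": 0,"gripper": -1},{"rx": 0,"ry": 0,"rz": -9.6,"dx": 0,"dy": 0,"dz": 0,"gripper": -1},{"rx": 0,"ry": 0,"rz": 0,"dx": 0,"dy": 0,"dz": 0,"gripper": -1}]}}

```text
clock: 8.52
tcp_pos: [0.5604, 0.3228, 0.1969]
orientation: [-2.413, -2.012, -0.0]
contact_force: [0.5, -0.2, -3.1]
grip_width: 0.058
gripper_force: 76.3
```

```bash
python3 -c "
from h import *; from bench import r
o=r.get_obs();print(goto(o,(.504,-.2339,.18),np.radians(-10.4)),o['joints'].round(2),o['grip_width'])"
```

```text
(array([-557.75963348,   44.4560225 ,   16.79919418]), array([ 0.00065948, -0.01175675,  0.05844319])) [-0.03  0.59 -0.86  1.61  0.48  1.17 -1.18] 0.057984776503087254
```

>>> {"op": "step_arm", "data": {"moves": [{"rx": 0,"ry": 0,"rz": 0,"dx": -30,"dy": 2,"dz": 0,"gripper": -1},{"rx": 0,"ry": 0,"rz": 0,"dx": -44,"dy": 3.5,"dz": 0,"gripper": -1},{"rx": 0,"ry": 0,"rz": 0,"dx": -44,"dy": 3.5,"dz": 0,"gripper": -1},{"rx": 0,"ry": 0,"rz": 0,"dx": -44,"dy": 3.5,"dz": 0,"gripper": -1},{"rx": 0,"ry": 0,"rz": 0,"dx": -44,"dy": 3.5,"dz": 0,"gripper": -1},{"rx": 0,"ry": 0,"rz": 0,"dx": -44,"dy": 3.5,"dz": 0,"gripper": -1},{"rx": 0,"ry": 0,"rz": 0,"dx": -44,"dy": 3.5,"dz": 0,"gripper": -1},{"rx": 0,"ry": 0,"rz": 0,"dx": -44,"dy": 3.5,"dz": 0,"gripper": -1},{"rx": 0,"ry": 0,"rz": 0,"dx": -44,"dy": 3.5,"dz": 0,"gripper": -1},{"rx": 0,"ry": 0,"rz": 0,"dx": -44,"dy": 3.5,"dz": 0,"gripper": -1},{"rx": 0,"ry": 0,"rz": 0,"dx": -44,"dy": 3.5,"dz": 0,"gripper": -1},{"rx": 0,"ry": 0,"rz": 0,"dx": -44,"dy": 3.5,"dz": 0,"gripper": -1},{"rx": 0,"ry": 0,"rz": 0,"dx": -44,"dy": 3.5,"dz": 7,"gripper": -1},{"rx": 0,"ry": 0,"rz": 0,"dx": 0,"dy": 0,"dz": 10,"gripper": -1},{"rx": 0,"ry": 0,"rz": 0,"dx": 0,"dy": 0,"dz": 0,"gripper": -1},{"rx": 0,"ry": 0,"rz": 0,"dx": 0,"dy": 0,"dz": 0,"gripper": -1}]}}

```text
clock: 10.52
tcp_pos: [0.505, -0.2323, 0.1799]
orientation: [2.409, 2.016, 0.001]
contact_force: [-1.2, 1.5, -4.3]
grip_width: 0.0582
gripper_force: 76.2
```

```bash
python3 snap.py w7; python3 -c "
from h import *; from bench import r
o=r.get_obs();print(goto(o,(.504,-.2339,.0557),np.radians(-10.4)))"
```

```text
10.525 [ 0.505  -0.2323  0.1799] [[0.177, 0.984, 0.001], [0.984, -0.177, 0.0], [0.0, 0.001, -1.0]] [ 0.97  0.45 -0.83  1.84  0.38  1.02 -0.19] [-1.2  1.5 -4.3] 0.058242485965203206 76.24917798559181
(array([ -1.62188978,  -0.96967757, 124.23397346]), array([ 0.05680283, -0.00364988,  0.23796763]))
```

View pics/w7.png

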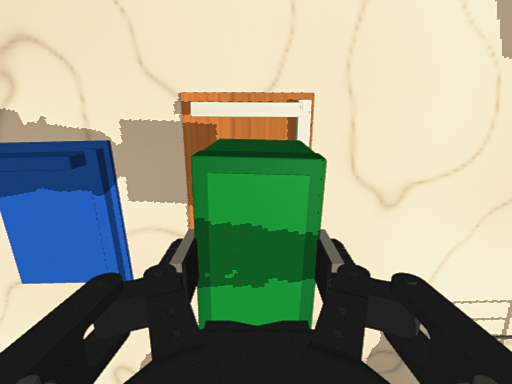

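The tin is held square at columns 193-327, above the board. The end fence is ahead at row ~108 and the back fence to the right at column ~305. Lowering.

>>> {"op": "step_arm", "data": {"moves": [{"rx": 0,"ry": 0,"rz": 0.2,"dx": -1.6,"dy": -1,"dz": 25,"gripper": -1},{"rx": 0,"ry": 0,"rz": 0,"dx": 0,"dy": 0,"dz": 35,"gripper": -1},{"rx": 0,"ry": 0,"rz": 0,"dx": 0,"dy": 0,"dz": 30,"gripper": -1},{"rx": 0,"ry": 0,"rz": 0,"dx": 0,"dy": 0,"dz": 20,"gripper": -1},{"rx": 0,"ry": 0,"rz": 0,"dx": 0,"dy": 0,"dz": 8,"gripper": -1},{"rx": 0,"ry": 0,"rz": 0,"dx": 0,"dy": 0,"dz": 2,"gripper": -1},{"rx": 0,"ry": 0,"rz": 0,"dx": 0,"dy": 0,"dz": 0,"gripper": -1},{"rx": 0,"ry": 0,"rz": 0,"dx": 0,"dy": 0,"dz": 0,"gripper": -1}]}}

```text
clock: 11.58
tcp_pos: [0.5038, -0.2356, 0.06]
orientation: [2.414, 2.009, 0.001]
contact_force: [0.4, 0.5, -2.9]
grip_width: 0.0584
gripper_force: 76.2
```

>>> {"op": "step_arm", "data": {"moves": [{"rx": 0,"ry": 0,"rz": 0,"dx": 0,"dy": 0,"dz": 1.5,"gripper": -1},{"rx": 0,"ry": 0,"rz": 0,"dx": 0,"dy": 0,"dz": 1.5,"gripper": -1},{"rx": 0,"ry": 0,"rz": 0,"dx": 0,"dy": 0,"dz": 0,"gripper": -1},{"rx": 0,"ry": 0,"rz": 0,"dx": 0,"dy": 0,"dz": 0,"gripper": -1}]}}

```text
clock: 12.08
tcp_pos: [0.5032, -0.2353, 0.0562]
orientation: [-2.414, -2.01, -0.0]
contact_force: [-0.0, -0.7, -3.2]
grip_width: 0.0584
gripper_force: 76.2
```

>>> {"op": "step_arm", "data": {"moves": [{"rx": 0,"ry": 0,"rz": 0,"dx": 0,"dy": 0,"dz": 0.7,"gripper": -1},{"rx": 0,"ry": 0,"rz": 0,"dx": 0,"dy": 0,"dz": 0.7,"gripper": -1},{"rx": 0,"ry": 0,"rz": 0,"dx": 0,"dy": 0,"dz": 0,"gripper": -1},{"rx": 0,"ry": 0,"rz": 0,"dx": 0,"dy": 0,"dz": 0,"gripper": -1}]}}

```text
clock: 12.58
tcp_pos: [0.5033, -0.2355, 0.0556]
orientation: [2.414, 2.009, -0.001]
contact_force: [-1.8, 0.2, 6.3]
grip_width: 0.0585
gripper_force: 77.3
```

The tin touches the board. I'll ease off slightly and slide toward the back fence (tool +y).

>>> {"op": "step_arm", "data": {"moves": [{"rx": 0,"ry": 0,"rz": 0,"dx": 0,"dy": 0,"dz": -0.4,"gripper": -1},{"rx": 0,"ry": 0,"rz": 0,"dx": 0,"dy": 4,"dz": 0,"gripper": -1},{"rx": 0,"ry": 0,"rz": 0,"dx": 0,"dy": 4,"dz": 0,"gripper": -1},{"rx": 0,"ry": 0,"rz": 0,"dx": 0,"dy": 3,"dz": 0,"gripper": -1},{"rx": 0,"ry": 0,"rz": 0,"dx": 0,"dy": 1,"dz": 0,"gripper": -1},{"rx": 0,"ry": 0,"rz": 0,"dx": 0,"dy": 0,"dz": 0,"gripper": -1},{"rx": 0,"ry": 0,"rz": 0,"dx": 0,"dy": 0,"dz": 0,"gripper": -1}]}}

```text
clock: 13.45
tcp_pos: [0.5147, -0.2374, 0.0556]
orientation: [-2.414, -2.01, 0.001]
contact_force: [-2.4, 1.0, 6.7]
grip_width: 0.058
gripper_force: 77.5
```

>>> {"op": "step_arm", "data": {"moves": [{"rx": 0,"ry": 0,"rz": 0,"dx": 0,"dy": 1,"dz": -0.3,"gripper": -1},{"rx": 0,"ry": 0,"rz": 0,"dx": 0,"dy": 1,"dz": 0,"gripper": -1},{"rx": 0,"ry": 0,"rz": 0,"dx": 0,"dy": 1,"dz": 0,"gripper": -1},{"rx": 0,"ry": 0,"rz": 0,"dx": 0,"dy": 0,"dz": 0,"gripper": -1},{"rx": 0,"ry": 0,"rz": 0,"dx": 0,"dy": 0,"dz": 0,"gripper": -1}]}}

```text
clock: 14.08
tcp_pos: [0.5169, -0.2378, 0.0555]
orientation: [-2.413, -2.009, 0.003]
contact_force: [-4.6, 1.1, 8.1]
grip_width: 0.0585
gripper_force: 77.6
```

>>> {"op": "step_arm", "data": {"moves": [{"rx": 0,"ry": 0,"rz": 0,"dx": 0,"dy": 0.5,"dz": -0.5,"gripper": -1},{"rx": 0,"ry": 0,"rz": 0,"dx": 0,"dy": 0.5,"dz": 0,"gripper": -1},{"rx": 0,"ry": 0,"rz": 0,"dx": 0,"dy": 0,"dz": 0,"gripper": -1},{"rx": 0,"ry": 0,"rz": 0,"dx": 0,"dy": 0,"dz": 0,"gripper": -1}]}}

```text
clock: 14.58
tcp_pos: [0.517, -0.2378, 0.0555]
orientation: [-2.412, -2.008, 0.005]
contact_force: [-5.8, 1.0, 5.5]
grip_width: 0.0585
gripper_force: 77.3
```

Contact with the back fence: it has stopped at x ≈ -31 mm by my measurement. Now slide toward the end fence (tool +x).

>>> {"op": "step_arm", "data": {"moves": [{"rx": 0,"ry": 0,"rz": 0,"dx": 4,"dy": 0,"dz": -0.3,"gripper": -1},{"rx": 0,"ry": 0,"rz": 0,"dx": 4,"dy": 0,"dz": 0,"gripper": -1},{"rx": 0,"ry": 0,"rz": 0,"dx": 4,"dy": 0,"dz": 0,"gripper": -1},{"rx": 0,"ry": 0,"rz": 0,"dx": 2,"dy": 0,"dz": 0,"gripper": -1},{"rx": 0,"ry": 0,"rz": 0,"dx": 0,"dy": 0,"dz": 0,"gripper": -1},{"rx": 0,"ry": 0,"rz": 0,"dx": 0,"dy": 0,"dz": 0,"gripper": -1}]}}

```text
clock: 15.32
tcp_pos: [0.5192, -0.2259, 0.0556]
orientation: [-2.414, -2.008, 0.007]
contact_force: [-6.7, -2.6, 4.8]
grip_width: 0.0587
gripper_force: 76.9
```

>>> {"op": "step_arm", "data": {"moves": [{"rx": 0,"ry": 0,"rz": 0,"dx": 1,"dy": 0,"dz": 0,"gripper": -1},{"rx": 0,"ry": 0,"rz": 0,"dx": 1,"dy": 0,"dz": 0,"gripper": -1},{"rx": 0,"ry": 0,"rz": 0,"dx": 1,"dy": 0,"dz": 0,"gripper": -1},{"rx": 0,"ry": 0,"rz": 0,"dx": 1,"dy": 0,"dz": 0,"gripper": -1},{"rx": 0,"ry": 0,"rz": 0,"dx": 0,"dy": 0,"dz": 0,"gripper": -1},{"rx": 0,"ry": 0,"rz": 0,"dx": 0,"dy": 0,"dz": 0,"gripper": -1}]}}

```text
clock: 16.08
tcp_pos: [0.5198, -0.2225, 0.0557]
orientation: [-2.415, -2.008, 0.008]
contact_force: [-6.5, -4.0, 4.7]
grip_width: 0.0578
gripper_force: 77.0
```

>>> {"op": "step_arm", "data": {"moves": [{"rx": 0,"ry": 0,"rz": 0,"dx": 1,"dy": 0.5,"dz": 0,"gripper": -1},{"rx": 0,"ry": 0,"rz": 0,"dx": 1,"dy": 0.5,"dz": 0,"gripper": -1},{"rx": 0,"ry": 0,"rz": 0,"dx": 0,"dy": 0,"dz": 0,"gripper": -1},{"rx": 0,"ry": 0,"rz": 0,"dx": 0,"dy": 0,"dz": 0,"gripper": -1}]}}

```text
clock: 16.58
tcp_pos: [0.5199, -0.2224, 0.0557]
orientation: [-2.415, -2.008, 0.013]
contact_force: [-9.0, -7.5, 7.8]
grip_width: 0.0584
gripper_force: 77.2
```

Now bearing on both fences. A bit more push, with the board load relieved.

>>> {"op": "step_arm", "data": {"moves": [{"rx": 0,"ry": 0,"rz": 0,"dx": 0.7,"dy": 1,"dz": -0.5,"gripper": -1},{"rx": 0,"ry": 0,"rz": 0,"dx": 0.7,"dy": 1,"dz": -0.3,"gripper": -1},{"rx": 0,"ry": 0,"rz": 0,"dx": 0,"dy": 0,"dz": 0,"gripper": -1},{"rx": 0,"ry": 0,"rz": 0,"dx": 0,"dy": 0,"dz": 0,"gripper": -1},{"rx": 0,"ry": 0,"rz": 0,"dx": 0,"dy": 0,"dz": 0,"gripper": -1}]}}

```text
clock: 17.2
tcp_pos: [0.5201, -0.2223, 0.0557]
orientation: [-2.414, -2.006, 0.019]
contact_force: [-13.4, -9.3, 6.8]
grip_width: 0.0581
gripper_force: 77.0
```

```bash
python3 snap.py w8;python3 -c "
from h import *;f=cv2.imread('pics/w8.png');from bench import r
cv2.imwrite('pics/s8.png',cv2.resize(r.grab_frame('scene')[110:230,160:300],None,fx=2.7,fy=2.7,interpolation=2))
a=cv2.imread('pics/s8.png');g=np.zeros((384,512+a.shape[1]//1,3),np.uint8)
g=np.zeros((384,800,3),np.uint8);g[:320,:420]=f[40:360,46:466];g[:a.shape[0],422:422+a.shape[1]]=a[:,:378];cv2.imwrite('pics/m8.png',g);print(r.get_obs()['moment'])"
```

```text
17.2 [ 0.5201 -0.2223  0.0557] [[0.183, 0.983, -0.011], [0.983, -0.183, -0.006], [-0.008, -0.01, -1.0]] [ 0.83  0.62 -0.72  1.9   0.55  0.84 -0.36] [-13.4  -9.3   6.8] 0.058083164138168476 76.99589610099792
[-1.73876381  3.36964759  0.80553281]
```

View pics/m8.png

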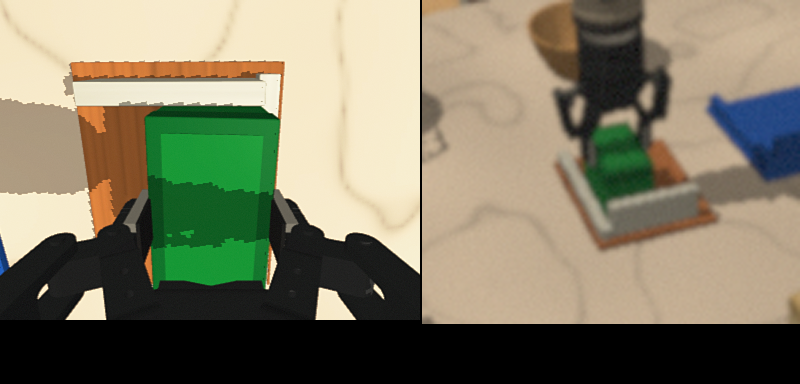

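The tin is seated in the corner against both fences: left half, tin at (212,195) with the end fence at row 93. The scene crop agrees. Push is about 11.5 N on each axis and tilt about 0.01 rad. I'll check it is steady, then hand in.

>>> {"op": "step_arm", "data": {"moves": [{"rx": 0,"ry": 0,"rz": 0,"dx": 0.5,"dy": 0,"dz": -0.2,"gripper": -1},{"rx": 0,"ry": 0,"rz": 0,"dx": 0,"dy": 0,"dz": 0,"gripper": -1},{"rx": 0,"ry": 0,"rz": 0,"dx": 0,"dy": 0,"dz": 0,"gripper": -1},{"rx": 0,"ry": 0,"rz": 0,"dx": 0,"dy": 0,"dz": 0,"gripper": -1},{"rx": 0,"ry": 0,"rz": 0,"dx": 0,"dy": 0,"dz": 0,"gripper": -1},{"rx": 0,"ry": 0,"rz": 0,"dx": 0,"dy": 0,"dz": 0,"gripper": -1}]}}

```text
clock: 18.05
tcp_pos: [0.5202, -0.2223, 0.0558]
orientation: [-2.414, -2.006, 0.019]
contact_force: [-13.3, -9.9, 5.8]
grip_width: 0.0585
gripper_force: 76.8
```

```bash
python3 -c "
from bench import r
print(r.get_obs()['contact_force'],r.get_obs()['qvel']);print(r.hand_in())"
```

```text
[-13.26279249  -9.94522942   5.79215648] [ 0.00084046 -0.0018497   0.0007895   0.00039425  0.00119228 -0.00172787
  0.00026508]
the job is handed in; nothing more can be done
None
```

The green tin stands on the jig's base, held pressed into the corner with about 11 N toward each fence; I handed it in at 18 s, still gripped, and no result was returned.

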